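# Clamp the small counter sign at the bread stall

### The arm

A 6-joint arm with a two-finger parallel gripper is mounted at the origin on the work surface. World frame = base frame: x ahead of the robot, y to its left, z up, the work surface at z = 0. Lengths are in m, angles in rad, forces in N, time in s.
With the tool pointing down it reaches from about 0.25 to 0.725 m from the base axis. Payload 9.7 kg.
Tool frame: the origin (TCP) lies on the centre line of the jaws, within the pads' length; the fingertips stand manip.tcp_to_tips ahead of it and the grasp point (between the pads) is the TCP (manip.tcp_to_tips is the distance from the TCP to the fingertips, in m); z points along the fingers, y is the direction in which the jaws open and shut (so a half turn about z gives the same grasp; the last joint's range is limited). The gripper opens to 85 mm and grips with 20 to 120 N. Pads are 22 mm wide; open, the fingers measure 114 mm over their backs; the gripper's body (76 mm by 85 mm) begins 54 mm behind the grasp point. The pads swing forward as they close: fully open they stand 13 mm farther back than shut.
Start: joints at [-1.234, 0.087, 0.176, 1.66, 0, 1.571], TCP at [0.182, -0.519, 0.25] pointing down, gripper open.
Joint ranges: [-3.13, 3.13], [-0.85, 1.81], [-1.15, 1.24], [-2.2, 2.28], [-1.44, 1.52], [-3.14, 3.14]. Speed limits (rad/s): [2.22, 2.22, 2.57, 3.14, 3.14, 3.14].

### API

Orientations are given as a unit quaternion [x, y, z, w].
In Python, from cell import manip, state, eyes, job gives the robot as it stands. Calls block until the motion is done:
- manip.reach(position, orientation): joint-space move of the TCP to a pose.
- manip.servo_line(position, max_speed=0.15, frame=None): straight line of the TCP; frame=None keeps the orientation; max_speed is the mean speed in m/s.
- manip.move_j(angles): joint-space move.
- manip.command_gripper(opening, force=None): finger opening in m; force is the grip in N (None keeps the last); returns when the fingers have stopped.
- manip.pause(seconds).
- manip.solve_ik(position, orientation): joint angles nearest the present ones, or None.
- state(): the state.
- eyes.read_camera(name): name is "side" or "top"; returns the picture (384x512x3 uint8, red, green, blue); there is no depth.
- eyes.camera_params(name): a dict with "fx", "fy", "cx", "cy" (pixels), "R" (3x3) and "t" (3): a world point X has camera coordinates R X + t. Camera axes: x right, y down, z forward; pixel columns grow to the right and rows downward; lengths in m; the calibration is good to about 2 mm. A picture is of the moment at which its call begins. camera_params takes no time and is no camera call.
A pose or a line that the arm cannot do raises manip.MotionError and nothing moves.
- job.close_job(): hands the job in, once; it reports no verdict.
The state is a dict: "time": time; "joint_pos": joint angles; "qvel": joint speeds; "joint_torque": joint torques, N m; "position": TCP position; "orientation": TCP orientation; "contact_force": force on the tool from outside, world axes, zero at the start; "torque": the same for the moment, N m; "gripper_width": finger opening in m.
Only numpy, scipy, OpenCV 4.12 (cv2) and the standard library are available. Lean on these libraries where they do the work, as an engineer would, in place of code of your own. Each camera call takes 0.05 s, during which the arm holds its last target.

### The job

Stand the smaller of the two blank wooden signs upright on the clamp's plate, foot between the two jaws and square to them, and let go of it. Then squeeze and release the clamp's trigger again and again until the sliding jaw grips the sign's foot firmly against the fixed jaw. Move the jaw only with the trigger, never by pushing on it.

Things in the scene. Friction and masses are not known exactly. Their poses are not given: they have to be found in the camera images.
- small_sign: The smaller sign, loose, 0.2 to 0.33 kg: wooden foot 50 (x) x 84 (y) x 30 mm high, on it an upright blank panel 14 mm thick (x), 84 wide (y), 80 high; top 110 mm above the underside. The jaws grip the foot's two ends (+y and -y faces). Same when turned half round. Origin: centre of the underside, z up. The taller sign beside it (165 mm) is a bystander.
- clamp: One-hand ratchet clamp bolted to the counter, axis along its y. Origin: at counter height below the fixed jaw's gripping face. Base plate 6 mm thick, 90 wide, y -255 to 30 mm; the sign stands on it. Fixed jaw: y 0 to 25, 60 wide, 38 high, grips towards -y. Black handle post: y -203 to -187, x +-15, top at 120. Black housing below post and trigger: y -247 to -180, top at 44.
- trigger: Upright steel trigger behind the post: 26 wide, 12 thick (y), 48 to 114 mm above the counter. Origin: its outer (-y) face at its foot. Slides 11 mm to +y, towards the post, and springs back. Post + trigger: 47 mm at rest, 36 squeezed, then centred on clamp y -205: centre the fingers there, 90 mm up, closing along y. Takes 10 to 25 N; goes fully home even when the sign is gripped.
- jaw: Sliding jaw, 56 wide, top at 39 mm: steel block with a sprung plate in front (20 mm travel) and a toothed bar behind. Origin: plate's face when not pressed in, 20 mm up, on the axis; starts at clamp y -116 to -101. A squeeze moves it 3 to 11 mm to +y (mostly 8) and it stays. The plate pushes the foot to the fixed jaw, then gives. Firm: y above -78, or squeezes gain nothing more; extra ones do no harm.
Mind the look-alikes: they are no part of the job. Leave any black or purple look-alike of the small_sign alone.

How it is judged:
By the outcome, as a careful person would: the job done as asked, in the order asked, and still so for the second after the job is handed in, with the robot touching nothing.
It also fails if it takes over 58 s, if anything falls off the work surface, if the arm or the gripper's body presses on something with over 40 N, if the wrist force passes 120 N, or if a joint passes its speed limit or range.

## Working session

There is one attempt and no reset: what is moved stays moved. The work goes in short steps, each a Python script; the robot and the scene stay as the last script left them, time stands still between calls to the robot, and variables do not carry over. Pictures are saved under pics/ and viewed, and the job is handed in when it is done.

```bash
ls; mkdir -p pics; python3 - <<'E'
from cell import manip, state, eyes, job
import cv2
for n in("side","top"):
    im=eyes.read_camera(n); cv2.imwrite(f"pics/{n}0.png",im[:,:,::-1])
    p=eyes.camera_params(n); print(n,p)
print(manip.tcp_to_tips,state())
E
```

```text
pics
side {'fx': 473.6095413756622, 'fy': 473.6095413756622, 'cx': 260.8802159480354, 'cy': 184.18050786798315, 'R': array([[-0.92741114, -0.37403676,  0.00225379],
       [-0.23885503,  0.58757428, -0.77311366],
       [ 0.28784866, -0.71753255, -0.6342635 ]]), 't': array([0.49225453, 0.10435783, 1.07963032])}
top {'fx': 488.8101990171626, 'fy': 488.8101990171626, 'cx': 264.5638952008324, 'cy': 185.91172193728903, 'R': array([[-0.02768079, -0.99955916, -0.01073572],
       [-0.98766143,  0.0290042 , -0.15389493],
       [ 0.15413847,  0.00634332, -0.98802889]]), 't': array([0.10694005, 0.47904095, 1.04930434])}
0.019 {'time': 0.1, 'joint_pos': array([-1.23400948e+00,  8.74148383e-02,  1.75204718e-01,  1.65978978e+00,
       -1.71641165e-05,  1.57077237e+00]), 'qvel': array([ 0.00038597, -0.00114491,  0.00138688,  0.00288598, -0.0004403 ,
        0.00084582]), 'joint_torque': array([-1.26253650e-03, -5.21562624e+01,  4.65652943e+01,  1.59707159e-02,
       -9.86897476e-05, -6.11833411e-07]), 'position': array([ 0.18168688, -0.51893272,  0.24964414]), 'orientation': array([ 9.85853112e-01,  1.67610498e-01, -1.09312140e-04, -5.91836896e-04]), 'contact_force': array([-0.23441379, -0.12809673,  0.30134455]), 'torque': array([ 0.00978368, -0.02956987, -0.01901315]), 'gripper_width': 0.08510841621570908}
```

View pics/top0.png

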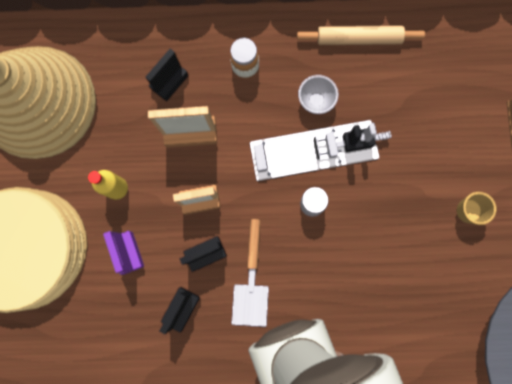

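View pics/side0.png

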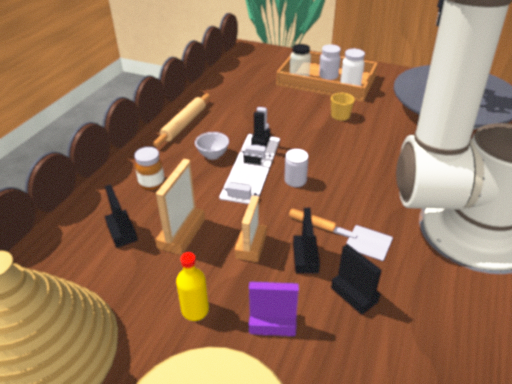

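Top view: the clamp runs from the fixed jaw near (262,158) to the trigger near (375,135). These could be taken for the small sign:
- wooden short (198,199) top / (250,232) side
- wooden tall (187,125) / (178,210)
- black at top (168,75), (204,253) and (180,310)
- purple (124,252)

I choose the short wooden one and will check it in a close crop.

```bash
python3 - <<'E'
import cv2,numpy as np
t=cv2.imread("pics/top0.png");s=cv2.imread("pics/side0.png")
a=cv2.resize(t[170:230,160:240],(800,600),interpolation=cv2.INTER_CUBIC);cv2.imwrite("pics/c1.png",a)
a=cv2.resize(s[185:275,200:320],(800,600),interpolation=cv2.INTER_CUBIC);cv2.imwrite("pics/c2.png",a)
a=cv2.resize(t[110:190,240:400],(800,400),interpolation=cv2.INTER_CUBIC);cv2.imwrite("pics/c3.png",a)
a=cv2.resize(s[95:215,205:325],(600,600),interpolation=cv2.INTER_CUBIC);cv2.imwrite("pics/c4.png",a)
E
```

```text
(no output)
```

View pics/c1.png

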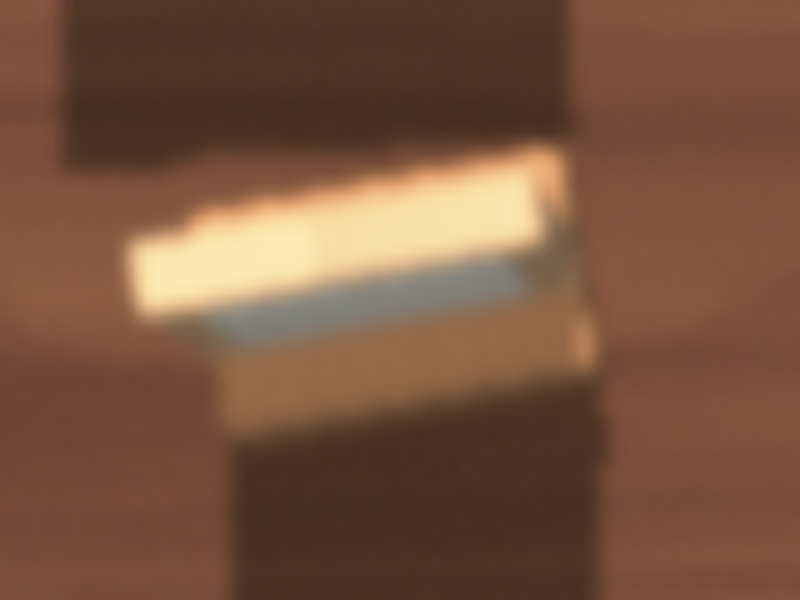

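View pics/c2.png

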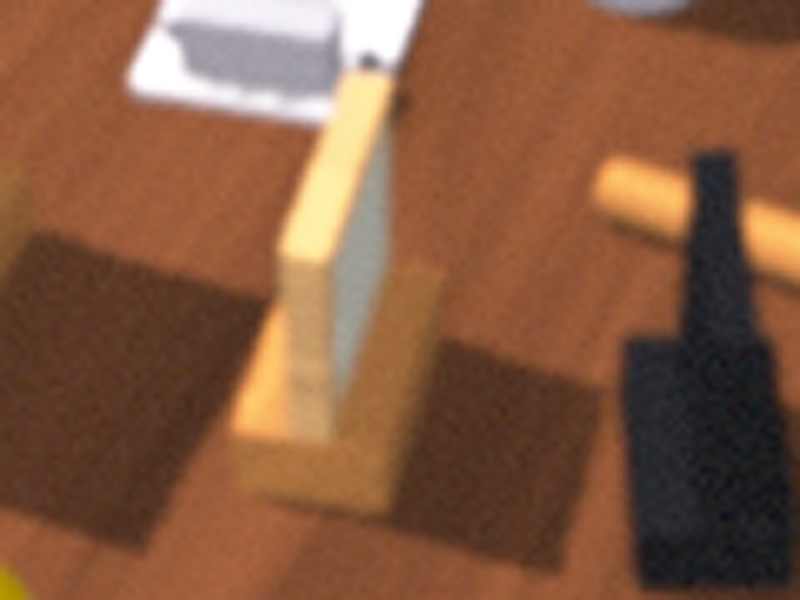

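View pics/c3.png

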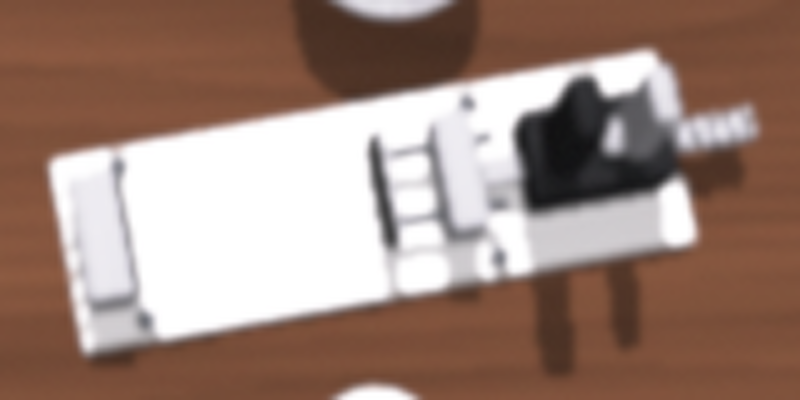

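View pics/c4.png

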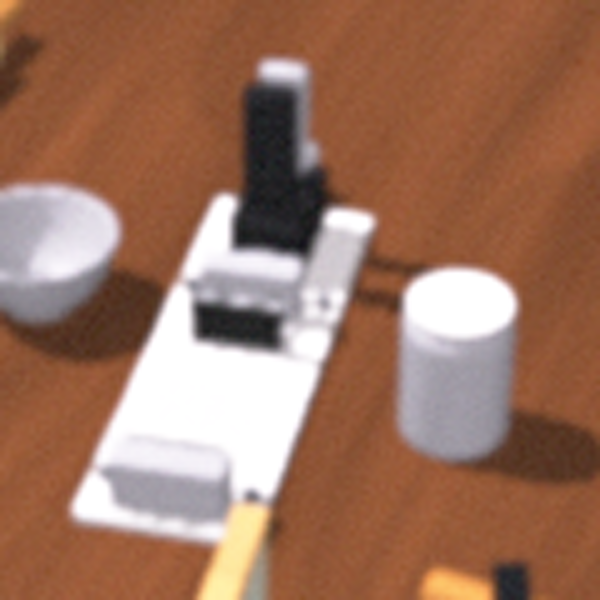

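c1 shows the short wooden sign: panel top corners at about (130,242) and (530,172) in the crop, foot standing flat, no marks. c3 shows the clamp plate corners, the sliding jaw's dark plate face at about (384,190), and the post and trigger on the right. Next I fit poses.

```bash
cat > h.py <<'E'
import numpy as np, cv2
from scipy.optimize import least_squares
from scipy.spatial.transform import Rotation as Ro
from cell import manip, state, eyes, job
P={n:eyes.camera_params(n) for n in("side","top")}
def proj(n,X):
    p=P[n];c=np.asarray(X)@p["R"].T+p["t"]
    return np.c_[p["fx"]*c[:,0]/c[:,2]+p["cx"],p["fy"]*c[:,1]/c[:,2]+p["cy"]]
def w(pose,L):
    x,y,a=pose;L=np.asarray(L,float);c,s=np.cos(a),np.sin(a)
    return np.c_[x+c*L[:,0]-s*L[:,1],y+s*L[:,0]+c*L[:,1],L[:,2]]
def fit(obs,x0): # obs: list of (cam,L(mm),pix)
    def r(q):
        return np.concatenate([(proj(n,w(q,np.array(L)/1e3))-np.array(px)).ravel() for n,L,px in obs])
    s=least_squares(r,x0,loss="soft_l1",x_scale=[.01,.01,.1]);return s.x,r(s.x).reshape(-1,2)
def cr(px,sc,off): return (np.array(px,float)+.5)/sc-.5+np.array(off)
def quat(a): # tool down, tool y along angle a (rad, world xy)
    y=np.array([np.cos(a),np.sin(a),0]);z=np.array([0,0,-1.]);x=np.cross(y,z)
    return Ro.from_matrix(np.c_[x,y,z]).as_quat()
def best(p,a):
    q0=state()["joint_pos"];c=[]
    for k in(0,np.pi):
        q=manip.solve_ik(list(p),list(quat(a+k)))
        if q is not None:c.append((np.abs(np.array(q)-q0).max(),a+k,q))
    return min(c,key=lambda t:t[0]) if c else None
E
cat > poses.py <<'E'
from h import *
cl=[("top",[[45,30,6],[-45,30,6],[45,-255,6],[-45,-255,6]],cr([[50,158],[88,354],[657,50],[693,243]],5,(240,110))),
    ("side",[[45,30,6],[45,-255,6],[-45,-255,6]],cr([[72,517],[218,193],[376,214]],5,(205,95)))]
sg=[("top",[[7,42,110],[-7,42,110],[7,-42,110],[-7,-42,110],[-25,42,30]],cr([[130,242],[145,320],[530,172],[545,245],[228,438]],10,(160,170))),
    ("side",[[7,42,110],[-7,42,110],[7,-42,110],[-7,-42,110],[25,42,30],[-25,42,30],[-25,-42,30],[-25,42,0]],cr([[283,252],[330,262],[345,70],[393,72],[235,432],[395,458],[443,268],[385,515]],800/120,(200,185)))]
C,rc=fit(cl,[.5,.05,.15]);S,rs=fit(sg,[.42,.15,.15])
E
python3 - <<'E'
from poses import *
print(C,rc.round(1).tolist());print(S,rs.round(1).tolist())
# jaw face: plate edge in top pic, top z 39 (or lower)
from scipy.optimize import least_squares
px=cr([[374,140],[388,246]],5,(240,110))
for z in (39,30):
    for p in px:
        s=least_squares(lambda v:(proj("top",w(C,[[v[0],v[1],z/1e3]]))[0]-p),[0,-.11]);print(z,s.x*1e3)
E
```

```text
[0.55096714 0.08752143 0.15034564] [[0.6, 0.8], [-0.2, -0.8], [-0.5, 1.0], [0.5, -0.4], [0.1, -1.0], [0.1, 1.1], [-1.0, 1.0]]
[0.45759338 0.24024964 0.16936917] [[0.5, 1.1], [0.1, -0.1], [0.3, 0.2], [0.1, -0.5], [0.2, 0.4], [-0.1, 0.3], [-0.2, -0.2], [0.3, 0.5], [-0.5, 1.2], [-0.3, -0.5], [-1.0, -0.5], [0.0, 0.3], [0.5, 0.6]]
39 [  20.70759914 -113.97383541]
39 [ -28.27022569 -110.74357488]
30 [  22.84580602 -115.21774741]
30 [ -26.54297821 -111.96038266]
```

```bash
python3 - <<'E'
from poses import *
a=S[2]
b=best([S[0],S[1],.2],a);print(b)
G=w(C,[[0,-.05,0]])[0];T=w(C,[[0,-.205,0]])[0];print(G,T)
for p,an in((G,C[2]),(T,C[2]+np.pi/2)):
    print([manip.solve_ik([p[0],p[1],z],list(quat(an+k))) is not None for k in(0,np.pi) for z in(.09,.2)])
manip.reach([S[0],S[1],.2],list(quat(b[1])))
manip.servo_line([S[0],S[1],.085],.12)
for n in("side","top"): cv2.imwrite(f"pics/g_{n}.png",eyes.read_camera(n)[:,:,::-1])
s=state();print(s["time"],s["position"],s["contact_force"])
t=cv2.imread("pics/g_top.png");u=cv2.imread("pics/g_side.png")
cv2.imwrite("pics/g.png",np.hstack([cv2.resize(t[130:250,140:260],(400,400)),cv2.resize(u[150:270,190:310],(400,400))]))
E
```

```text
(np.float64(1.7174789527338195), np.float64(0.16936916575373337), array([ 0.48346948, -0.00558937, -0.01694488,  1.55944082,  0.        ,
        1.88489664]))
[0.55845614 0.03808547 0.        ] [ 0.58167202 -0.11516604  0.        ]
[True, True, True, True]
[True, True, True, True]
4.1583 [0.4580445  0.24047213 0.08587979] [ 0.28508159 -0.10016649  0.52980496]
```

View pics/g.png

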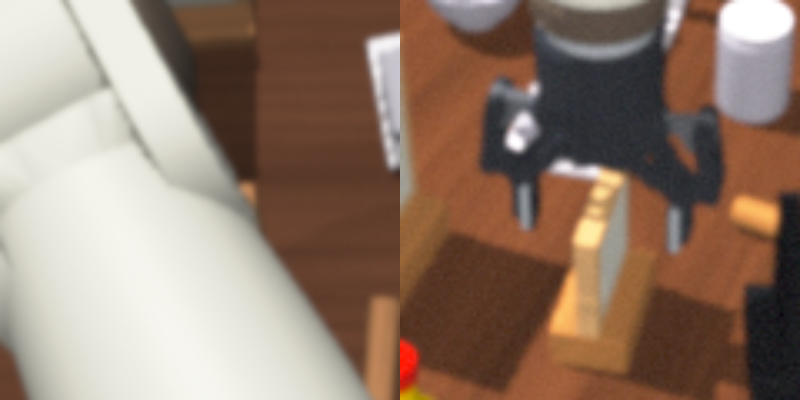

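The fingers straddle the panel evenly: side crop fingers at (525,210) and (677,230), panel at (600,240). Now I grip and lift.

```bash
python3 - <<'E'
from poses import *
manip.command_gripper(0.0,60)
print(state()["gripper_width"])
p=state()["position"]
manip.servo_line([p[0],p[1],p[2]+.08],.1)
s=state();print(s["time"],s["position"],s["contact_force"],s["gripper_width"])
G=w(C,[[0,-.05,0]])[0];dz=.085
b=best([G[0],G[1],dz+.086],C[2]);print(b)
# line with frame
manip.servo_line([G[0],G[1],.171],.12,list(quat(b[1])))
manip.pause(.2)
for n in("side","top"): cv2.imwrite(f"pics/l_{n}.png",eyes.read_camera(n)[:,:,::-1])
s=state();print(s["time"],s["position"],s["contact_force"],s["gripper_width"])
t=cv2.imread("pics/l_top.png");u=cv2.imread("pics/l_side.png")
cv2.imwrite("pics/l.png",np.hstack([cv2.resize(t[90:210,240:360],(400,400)),cv2.resize(u[80:200,190:310],(400,400))]))
E
```

```text
0.01312262154040818
5.7583 [0.45731413 0.24011712 0.16428815] [-0.2840348   0.93482221 -2.21617673] 0.01315826345301721
(np.float64(0.41539965868738954), np.float64(0.15034563955608274), array([0.06809234, 0.09466157, 0.03111395, 1.50724871, 0.        ,
       1.48854303]))
8.0917 [0.55841929 0.03821363 0.17103895] [-0.08582651 -0.32958135 -2.56186929] 0.012954283030154242
```

View pics/l.png

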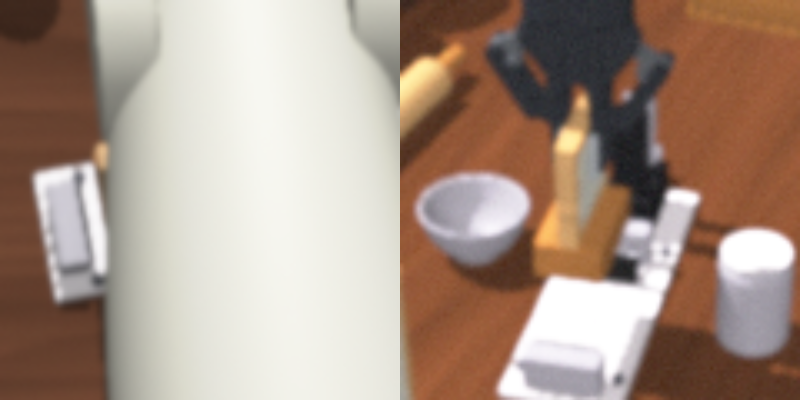

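The sign hangs level in the fingers over the gap (foot at about (580,250) in the side crop). I check its pose against the prediction with an overlay.

```bash
python3 - <<'E'
from poses import *
G=w(C,[[0,-.05,0]])[0];z0=.171-.0855
q=[G[0],G[1],C[2]]
u=cv2.imread("pics/l_side.png");o=np.array([200,85]);k=6
im=cv2.resize(u[85:185,200:300],(600,600),interpolation=cv2.INTER_CUBIC)
def poly(pose,L,col):
    p=((proj("side",w(pose,np.array(L)/1e3))-o+.5)*k-.5).round().astype(int)
    cv2.polylines(im,[p],True,col,1)
z=z0*1e3
for h in(0,30): poly(q,[[25,42,z+h],[-25,42,z+h],[-25,-42,z+h],[25,-42,z+h]],(0,0,255))
poly(q,[[7,42,z+110],[-7,42,z+110],[-7,-42,z+110],[7,-42,z+110]],(0,255,0))
poly(C,[[-30,0,38],[30,0,38],[30,25,38],[-30,25,38]],(255,0,0))
poly(C,[[-28,-112,6],[28,-112,6],[28,-112,39],[-28,-112,39]],(255,0,255))
cv2.imwrite("pics/ov.png",im)
E
```

```text
(no output)
```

View pics/ov.png

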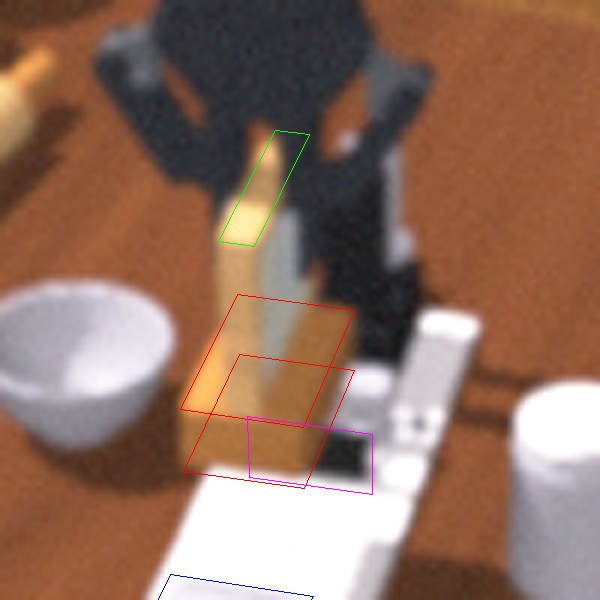

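Top face and foot outline match the prediction within about 2 px, so the sign is square and in the gap. I lower it until the contact force shows.

```bash
python3 - <<'E'
from poses import *
p=state()["position"]
G=w(C,[[0,-.05,0]])[0]
manip.servo_line([G[0],G[1],.095],.1)
f0=state()["contact_force"][2];z=.095
print(f0)
while z>.0895:
    z-=.001; manip.servo_line([G[0],G[1],z],.03)
    f=state()["contact_force"][2]; print(round(z,4),round(f,2),state()["position"][2])
    if f>1.0: break
manip.command_gripper(.05)
s=state();print(s["time"],s["contact_force"])
manip.command_gripper(.085)
manip.servo_line([G[0],G[1],.2],.2)
T=w(C,[[0,-.205,0]])[0]
b=best([T[0],T[1],.2],C[2]+np.pi/2)
manip.reach([T[0],T[1],.2],list(quat(b[1])))
for n in("side","top"): cv2.imwrite(f"pics/p_{n}.png",eyes.read_camera(n)[:,:,::-1])
s=state();print(s["time"],s["position"])
t=cv2.imread("pics/p_top.png");u=cv2.imread("pics/p_side.png")
cv2.imwrite("pics/p.png",np.hstack([cv2.resize(t[90:210,240:360],(400,400)),cv2.resize(u[80:200,190:310],(400,400))]))
E
```

```text
-1.9674484624645852
0.094 -2.2 0.09444944252385692
0.093 -1.77 0.09294801068667402
0.092 -1.54 0.09189270154995915
0.091 -1.69 0.09108638723258201
0.09 5.35 0.09102246338538872
10.6917 [-0.3142899   0.99701737  0.21266017]
13.125 [ 0.58156171 -0.114624    0.19967378]
```

View pics/p.png

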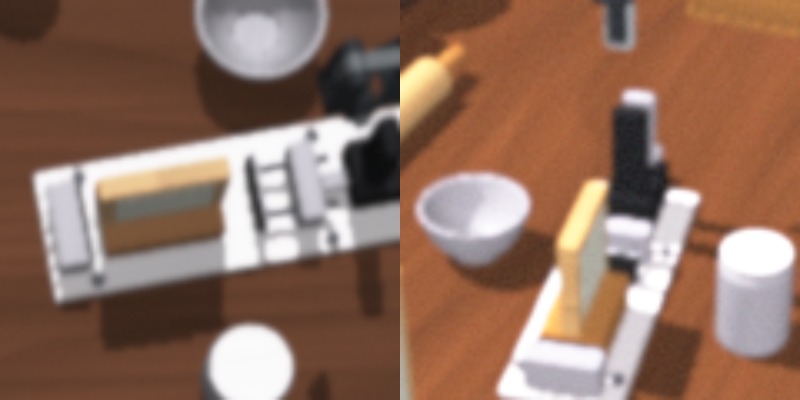

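The sign stands upright and square between the jaws, at (160,205) in the top crop, and released. Next comes the trigger: first squeeze.

```bash
python3 - <<'E'
from poses import *
T=w(C,[[0,-.205,0]])[0]
manip.servo_line([T[0],T[1],.09],.15)
print(state()["contact_force"])
cv2.imwrite("pics/q0.png",eyes.read_camera("side")[:,:,::-1])
t0=state()["time"]
manip.command_gripper(.0,45); s=state();print(s["gripper_width"],s["contact_force"],s["time"]-t0)
cv2.imwrite("pics/q1.png",eyes.read_camera("side")[:,:,::-1])
manip.command_gripper(.055); s=state();print(s["gripper_width"],s["contact_force"],s["time"])
cv2.imwrite("pics/q2.png",eyes.read_camera("side")[:,:,::-1])
a=[cv2.resize(cv2.imread(f"pics/q{i}.png")[80:200,225:305],(266,400)) for i in range(3)]
cv2.imwrite("pics/q.png",np.hstack(a))
E
```

```text
[ 0.29016914  0.19605931 -0.46470581]
0.03541769864792423 [-4.34919647 11.10735555 13.36615764] 0.5167000000000002
0.05474663992107682 [ 1.08121624 -2.41431306  0.9785116 ] 14.9583
```

View pics/q.png

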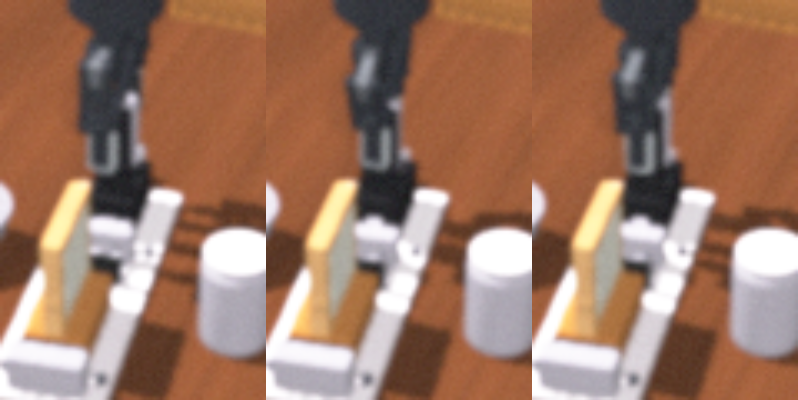

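The squeeze went fully home (35.4 mm). I need to open wider so the trigger returns completely: its rest face is 29 mm off-centre, so I use 70 mm.

```bash
python3 - <<'E'
from poses import *
T=w(C,[[0,-.2042,0]])[0]
manip.command_gripper(.07)
manip.servo_line([T[0],T[1],.09],.05)
for i in range(8):
    manip.command_gripper(.0,45); s=state();wd=s["gripper_width"];f=s["contact_force"]
    manip.command_gripper(.07); s=state();print(i,wd.round(4),f.round(1),s["gripper_width"].round(4),s["contact_force"].round(1),round(s["time"],2))
    cv2.imwrite(f"pics/r{i}.png",eyes.read_camera("side")[:,:,::-1])
a=[cv2.resize(cv2.imread(f"pics/r{i}.png")[125:205,230:290],(200,267),interpolation=cv2.INTER_CUBIC) for i in range(8)]
cv2.imwrite("pics/r.png",np.vstack([np.hstack(a[:4]),np.hstack(a[4:])]))
E
```

```text
Traceback (most recent call last):
AttributeError: 'float' object has no attribute 'round'
```

One squeeze was made before the print error. Continuing.

```bash
python3 - <<'E'
from poses import *
for i in range(8):
    manip.command_gripper(.0,45); s=state();wd=s["gripper_width"];f=s["contact_force"]
    manip.command_gripper(.07); s=state();print(i,round(wd,4),f.round(1),round(s["gripper_width"],4),s["contact_force"].round(1),round(s["time"],2))
    cv2.imwrite(f"pics/r{i}.png",eyes.read_camera("side")[:,:,::-1])
a=[cv2.resize(cv2.imread(f"pics/r{i}.png")[125:205,230:290],(200,267),interpolation=cv2.INTER_CUBIC) for i in range(8)]
cv2.imwrite("pics/r.png",np.vstack([np.hstack(a[:4]),np.hstack(a[4:])]))
E
```

```text
0 0.0349 [-4.4  6.2 12.2] 0.0699 [-0.7  0.2 -0.7] 17.24
1 0.0349 [-4.5  5.6 13.3] 0.0698 [-0.6  0.1  0.2] 18.13
2 0.0348 [-4.2  6.3 13.4] 0.0696 [ 0.4 -0.5  1.8] 19.03
3 0.0351 [-3.5  4.9  7.2] 0.0701 [ 0.3 -0.3  0.3] 19.93
4 0.0346 [-7.2  6.4 14.7] 0.0702 [ 1.4 -1.   0.6] 20.83
5 0.0352 [-6.6  6.9 15.9] 0.07 [-0.3 -0.9 -0.1] 21.73
6 0.0352 [-5.9  7.8 16. ] 0.0698 [-0.7  0.1 -0.2] 22.63
7 0.0352 [-7.   7.1 16.2] 0.0697 [ 0.6 -0.   0.7] 23.53
```

View pics/r.png

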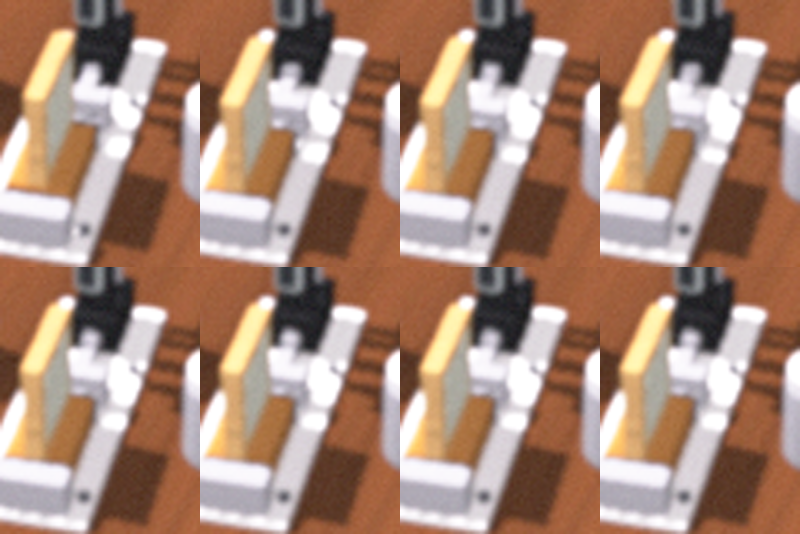

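The foot now touches the fixed jaw (front edge at about (35,465) in the last frames) and the later frames hardly change. I do three more squeezes, then withdraw and measure.

```bash
python3 - <<'E'
from poses import *
for i in range(3):
    manip.command_gripper(.0,45); manip.command_gripper(.07)
cv2.imwrite("pics/r8.png",eyes.read_camera("side")[:,:,::-1])
I=[cv2.imread(f"pics/r{i}.png")[130:185,230:285].astype(float).mean(2) for i in range(9)]
for i in range(8):
    print(i,np.abs(cv2.GaussianBlur(I[i+1]-I[i],(3,3),0)).mean().round(2),cv2.phaseCorrelate(I[i][20:40,18:45].copy(),I[i+1][20:40,18:45].copy())[0])
manip.command_gripper(.085)
T=w(C,[[0,-.205,0]])[0]
manip.servo_line([T[0],T[1],.25],.2)
s=state()
b=best([.35,-.35,.25],0)
manip.move_j([-1.234,.087,.176,1.66,0,1.571])
for n in("side","top"): cv2.imwrite(f"pics/e_{n}.png",eyes.read_camera(n)[:,:,::-1])
s=state();print(s["time"],s["position"],s["contact_force"])
t=cv2.imread("pics/e_top.png");u=cv2.imread("pics/e_side.png")
cv2.imwrite("pics/e.png",np.hstack([cv2.resize(t[100:190,240:330],(400,400),interpolation=cv2.INTER_CUBIC),cv2.resize(u[105:205,210:310],(400,400),interpolation=cv2.INTER_CUBIC)]))
cv2.imwrite("pics/et.png",cv2.resize(t[110:190,240:400],(800,400),interpolation=cv2.INTER_CUBIC))
E
```

```text
0 5.27 (0.2359893388651848, 0.6591475972081344)
1 1.87 (0.4417996488300986, 0.04368760299304775)
2 1.19 (0.4731190779116723, -0.06844060959759268)
3 1.29 (0.5676003578155608, 0.023510594073187008)
4 0.75 (0.46983191239649713, 0.0016903472253329)
5 0.79 (0.6176594794214463, 0.05234836758778805)
6 0.78 (0.4674972702488809, -0.15295502968149854)
7 0.68 (0.4886997727169273, 0.04001695171046116)
29.575 [ 0.18248142 -0.5188487   0.25022244] [ 0.25855938 -0.59569187 -0.43886321]
```

View pics/e.png

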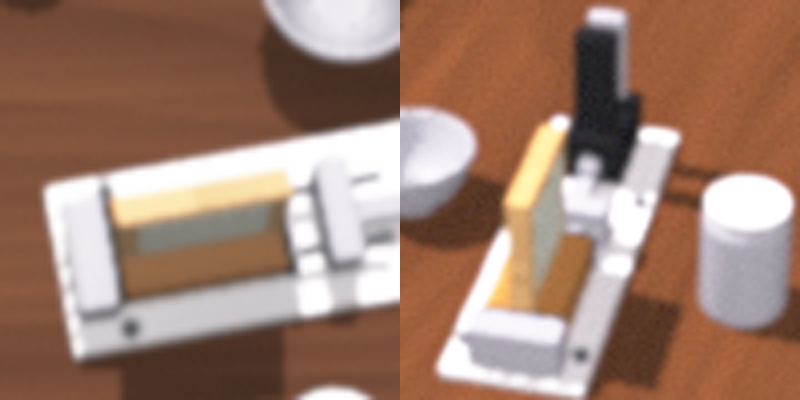

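View pics/et.png

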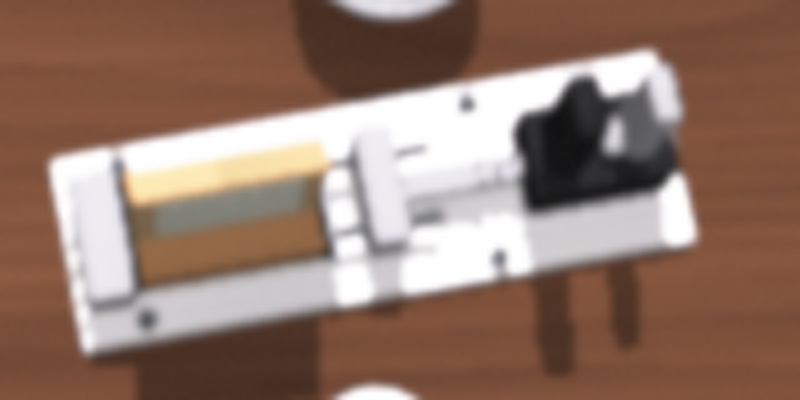

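The foot sits between fixed jaw and plate, square and upright. The jaw block moved from about (462,170) to (380,190), roughly 38 mm. That puts it at y about -74, which is above -78, and the spring is visibly compressed by about 11 mm. Handing in.

```bash
python3 - <<'E'
from cell import *
from cell import job,state
job.close_job(); print(state()["time"])
E
```

```text
the job is handed in; nothing more can be done
the job is handed in; nothing more can be done
```

The small wooden sign stands upright and square on the clamp's plate, its foot gripped between the two jaws. The job was handed in at about 30 s, with the arm back at its start pose and touching nothing.

- **Placing:** I gripped the sign by its panel and lowered it until the force showed contact with the plate. I then let go before touching the trigger.
- **Squeezing:** I made 13 full squeezes. Finger width was about 35 mm on the nine I read, a little under the expected 36 mm, so the trigger went fully home. After the first squeeze I opened wider, because 55 mm was not quite enough for the trigger to spring back.
- **Last checks:** The final pictures show the foot against the fixed jaw and the sprung plate pressed in by about 11 mm. I estimate the jaw at y ≈ -74 mm, which is firm (above -78). The last six or so squeezes gained nothing visible.
- **Disagreements:** The shift estimates between side pictures were too noisy to use, so I relied on picture differences and the top view. One script stopped on a print error after a squeeze, with no effect on the scene.

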